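# Pin the hinge strap into its bracket

## Robot

A 6-joint arm with a two-finger parallel gripper is mounted at the origin on a cart in front of the work surface, level with it; the furniture and walls round the work are solid. World frame = base frame: x ahead of the robot, y to its left, z up, the work surface at z = 0. Lengths are in m, angles in rad, forces in N, time in s.
With the tool pointing down it reaches from about 0.375 to 0.975 m from the base axis. Payload 3.8 kg.
Tool frame: the origin (TCP) lies midway between the tips of the shut fingers; the grasp point (between the pads) lies 19 mm behind it; z points along the fingers, y is the line along which they close (so a half turn about z gives the same grasp; the last joint's range is limited). The gripper opens to 88 mm and grips with 3 to 60 N. Pads are 18 mm wide; open, the fingers measure 123 mm over their backs; the gripper's body (75 mm by 187 mm) begins 45 mm behind the grasp point.
Start: joints at [-1.323, 0.264, 1.604, -0, 1.274, -0.037], TCP at [0.19, -0.648, 0.239] pointing down, gripper open.
Joint ranges: [-2.63, 2.63], [-0.94, 2.18], [0.31, 2.57], [-1.31, 4.45], [0, 2.66], [-2.55, 2.55]. Speed limits (rad/s): [2.57, 2.57, 3.14, 3.14, 3.14, 3.14].

## Interface

Orientations are given as a rotation vector (axis times angle).
In Python, from cell import manip, inverse_kinematics, cams, order gives the robot as it stands. Calls block until the motion is done:
- manip.move_pose(position, orientation): joint-space move of the TCP to a pose.
- manip.move_linear(position, rate=0.15, rot=None): straight line of the TCP; rot=None keeps the orientation; rate is the mean speed in m/s.
- manip.set_joints(angles): joint-space move.
- manip.set_gripper(opening, force=None): finger opening in m; force is the grip in N (None keeps the last); returns when the fingers have stopped.
- manip.dwell(seconds).
- inverse_kinematics(position, orientation): joint angles nearest the present ones, or None.
- manip.state(): the state.
- cams.capture(name): name is "scene" or "top"; returns a dict with "image" (420x560x3 uint8, blue, green, red), "z_map" (420x560 float32, m along the optical axis (not along the pixel's ray), 0 where there is no reading), "intrinsics" (3x3 intrinsics, pixels), "position" and "orientation" of the camera in the world. Camera axes: x right, y down, z forward; pixel columns grow to the right and rows downward; lengths in m; the calibration is good to about 2 mm. A picture is of the moment at which its call begins.
A pose or a line that the arm cannot do raises manip.IKError and nothing moves.
- order.close_job(): hands the job in; it is judged then, once.
The state is a dict: "clock": time; "joint_pos": joint angles; "joint_velocities": joint speeds; "tau": joint torques, N m; "tool_pos": TCP position; "tcp_rot": TCP orientation; "contact_force": force on the tool from outside, world axes, zero at the start; "moment": the same for the moment, N m; "gripper_width": finger opening in m; "grasp_force": force on a finger pad.
Only numpy, scipy, OpenCV 4.12 (cv2) and the standard library are available. Lean on these libraries where they do the work, as an engineer would, in place of code of your own. Each camera call takes 0.05 s, during which the arm holds its last target. There are 200 camera calls.

## Task

Put the hinge together: lift the standing torch out of the way and stand it upright again on the table, slide the loose strap along the table into the bracket until its knuckle is home between the two fixed knuckles, then push the pin out of its channel through all three knuckles until its tail is flush with the first one. Do not tip the torch over, and leave the tape, oil can, brush and pliers where they are.

Things in the scene. Friction and masses are not known exactly. Their poses are not given: they have to be found in the camera images.
- bracket: fixed half of a heavy bare-steel hinge, screwed down. Origin on the table under the middle of the gap between its two knuckles; +x points out of the gap's open side, +y along the hole axis to the pin channel, z up. Knuckles: tubes 36 mm outside, 20 mm bore, axis at z = 30, at y = 23..35 and -35..-23 mm. Gap 46 mm wide, its closed end a stop bar, face at x = -18.5 mm, 34 mm high
- bracket_mouth (a point): middle of the gap's mouth on the bracket: x = 43 mm, y = 0, z = 0 of it. Two cheeks 28 mm high flare from x = 16, y = +-23 mm out to x = 43, y = +-37 mm and lead the strap in
- channel_end (a point): outer end of the bracket's pin channel, on the hole axis: y = 131 mm, z = 30 mm of the bracket. The channel is a block at y = 35..131 mm, 24 mm wide, with an open groove on top: floor at z = 21, walls only up to z = 25 mm, running straight into the +y knuckle's bore. A screw plate 54 mm wide, 5 mm high crosses it at y = 91..117 mm
- strap: loose half of the hinge: bare-steel channel strap on the table, 40 mm wide, 96 mm long, about 0.45 kg. Origin on its underside under its one knuckle's hole axis; +x points from knuckle to tail, hole along y, z up. Knuckle 40 mm wide, 36 mm outside, reaching forward to x = -18 mm. Behind it side flanges 26 mm high, x = 12..75 mm. When the knuckle meets the stop bar the holes are in line
- strap_eye (a point): centre of the strap knuckle's hole (20 mm bore), 30 mm above the strap's underside
- strap_tail (a point): outer face of the strap's upright end plate (x = 78 mm of the strap), which is 40 mm wide, 60 mm high, 8 mm thick (x = 70..78 mm), free to be pinched or pushed; point in the middle of its width, 50 mm up
- pin: dark steel hinge pin, 16 mm diameter, 80 mm long, about 0.16 kg, lying in the channel's groove. Origin at its middle; its y axis is its length: tapered nose (8 mm at the tip, taper 12 mm long) at y = -40 mm towards the knuckles, flat tail at +40 mm. It slides when pushed on the tail above the groove walls. With the tail flush at the first knuckle the nose stands 10 mm out of the last
- pin_nose (a point): tip of the pin's nose, on its axis
- pin_tail (a point): middle of the pin's flat tail
- spare_spot (a point): middle of an empty patch of table about 100 mm across at the robot's left, left of the small bottles, one place where the torch can be stood; it is not marked. Other fixed bottles nearby are up to 95 mm high; to the right of the bracket stand a flat case 105 mm high and on it a clear box up to 280 mm
- charger_top (a point): middle of the top of the fixed black charger box, 140 x 160 mm in plan, 200 mm high; a glue bottle on its near half reaches 305 mm: travel between the strap and the left of the table in front of it, not over it
- grey_bottle (a point): top of a fixed slim grey bottle, 40 mm across, 200 mm high, close beside the strap's lane on its left: keep the gripper clear of it
- blue_bottle (a point): top of a fixed slim blue bottle, 40 mm across, 190 mm high, beyond the strap
- flashlight: black hand torch standing on its end in the mouth of the gap, in the strap's way: 119 mm tall, 34 mm thick at the head on top (and 32 to 34 mm to the gripper all the way down), 0.16 kg. Its x axis runs along its length (vertical); origin on its flank, 60 mm above the table; the long axis lies 17 mm from it along its +z
- flashlight_mid (a point): middle of the torch's length, on its long axis, 60 mm above the table when it stands
- tape_roll: bystander: roll of masking tape lying flat, 100 mm across, 24 mm high. Origin at the centre of its underside.
- oiler: bystander: red oil can with a thin spout, 70 mm across, body 82 mm high, 150 mm to the spout's tip. Origin at the centre of its underside.
- old_brush: bystander: paint brush lying flat, 157 x 45 x 13 mm. Origin at the centre of its underside.
- pliers: bystander: pliers with red handles lying flat, 171 x 59 x 14 mm. Origin at the centre of its underside.

How it is judged:
On the way:
1. the strap's knuckle sits between the bracket's knuckles with the holes in line (x of strap_eye in the frame of bracket between -0.006 and 0.006 m and y of strap_eye in the frame of bracket between -0.006 and 0.006 m and angle between the x axis of strap and the x axis of bracket, either way round below 0.12 rad and height (world z) of strap between -0.006 and 0.006 m), for 0.2 s.
At the end, for the whole second after the job is handed in: Strap knuckle home on the table (hole centres within 6 mm, straight within 0.12 rad); pin through all three knuckles on the axis (5 mm, 0.1 rad), nose at least 3 mm out of the last, tail at most 8 mm proud of or 14 mm inside the first; torch standing on the table; all at rest (all of step 1 and y of pin_nose in the frame of bracket below -0.038 m and y of pin_tail in the frame of bracket between 0.021 and 0.043 m and x of pin in the frame of bracket between -0.005 and 0.005 m and z of pin in the frame of bracket between 0.022 and 0.036 m and angle between the y axis of pin and the y axis of bracket, either way round below 0.1 rad and angle between flashlight's own x axis and vertical below 0.15 rad and height (world z) of flashlight_mid between 0.05 and 0.07 m and linear speed of each of strap, pin, flashlight below 0.02 m/s); the robot touches nothing.
It fails at once if the torch is tipped over (angle between flashlight's own x axis and vertical above 0.7 rad).
It fails at once if bystander moved: tape_roll (distance of tape_roll from where it was at the start of the episode above 0.03 m).
It fails at once if bystander moved: oiler (distance of oiler from where it was at the start of the episode above 0.03 m).
It fails at once if bystander moved: old_brush (distance of old_brush from where it was at the start of the episode above 0.03 m).
It fails at once if bystander moved: pliers (distance of pliers from where it was at the start of the episode above 0.03 m).
It also fails if it takes over 69 s, if anything falls off the work surface, if the arm or the gripper's body presses on something with over 40 N, if the wrist force passes 120 N, or if a joint passes its speed limit or range.

## Working session

There is one attempt and no reset: what is moved stays moved. The work goes in short steps, each a Python script; the robot and the scene stay as the last script left them, time stands still between calls to the robot, and variables do not carry over. Pictures are saved under pics/ and viewed, at most 10 in all, crops included, and the job is handed in when it is done.

```bash
ls; mkdir -p pics; cat > h.py <<'E'
import numpy as np, cv2
from scipy.spatial.transform import Rotation as R
from cell import manip, inverse_kinematics, cams, order
def cap(n):
    c=cams.capture(n); o=np.asarray(c["orientation"],float)
    c["R"]=o if o.shape==(3,3) else R.from_rotvec(o).as_matrix() if o.size==3 else R.from_quat(o).as_matrix()
    c["p"]=np.asarray(c["position"],float); c["K"]=np.asarray(c["intrinsics"],float); return c
def cloud(c):
    z=c["z_map"]; v,u=np.mgrid[:z.shape[0],:z.shape[1]]
    d=np.stack([u,v,np.ones_like(u)],-1)@np.linalg.inv(c["K"]).T
    P=(d*z[...,None])@c["R"].T+c["p"]; P[z==0]=np.nan; return P
def ray(c,u,v,h):
    d=c["R"]@np.linalg.inv(c["K"])@np.array([u,v,1.]); return c["p"]+d*(h-c["p"][2])/d[2]
def st():
    s=manip.state(); return {k:np.round(s[k],3).tolist() for k in("clock","tool_pos","tcp_rot","contact_force","gripper_width","grasp_force")}
E
python3 - <<'E'
from h import *
for n in("scene","top"):
    c=cap(n); cv2.imwrite(f"pics/{n}0.png",c["image"]); print(n,c["orientation"],c["p"],c["K"].tolist(),(c["z_map"]>0).mean())
    np.savez(f"{n}0.npz",P=cloud(c),img=c["image"],R=c["R"],p=c["p"],K=c["K"])
print(st())
E
```

```text
pics
scene [-1.12610508  2.2521898  -1.12650242] [-0.07459247  0.56547566  0.77873643] [[410.9305093103034, 0.0, 274.98534269845453], [0.0, 410.9305093103034, 210.53740353204753], [0.0, 0.0, 1.0]] 0.9961267006802721
top [-2.13318233  2.18581487 -0.1190135 ] [0.4336646  0.07510568 1.24230114] [[533.4477408683409, 0.0, 275.02873273748673], [0.0, 533.4477408683409, 215.732414268069], [0.0, 0.0, 1.0]] 0.9960119047619047
{'clock': 0.1, 'tool_pos': [0.189, -0.647, 0.238], 'tcp_rot': [-3.108, -0.446, 0.0], 'contact_force': [0.246, 0.499, -0.997], 'gripper_width': 0.088, 'grasp_force': 0.0}
```

View pics/scene0.png

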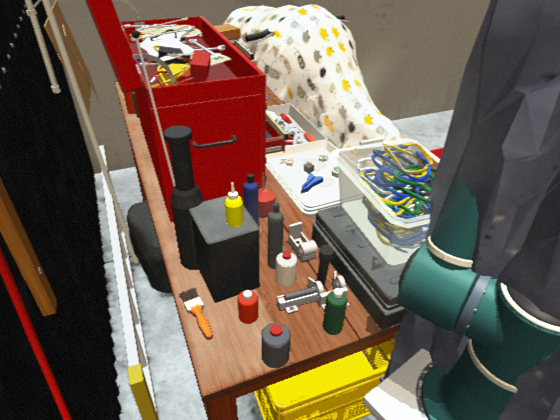

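View pics/top0.png

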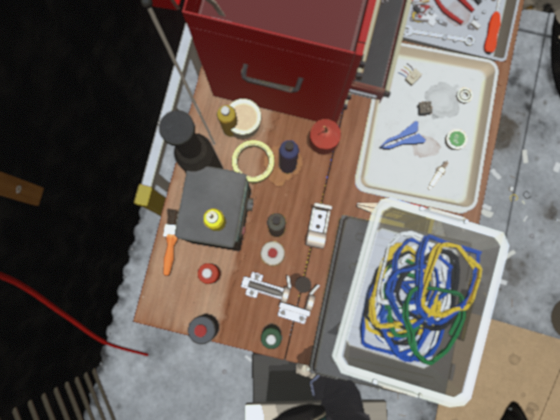

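The top view shows the torch head at about (302,283), the bracket at (290,295) with its channel running left to about (245,285), and the strap at (318,225). The grey bottle is at (276,224). I'll zoom in and add a height map.

```bash
python3 - <<'E'
from h import *
d=np.load("top0.npz");P=d["P"];img=d["img"]
a,b,x,y=190,340,230,350
crop=cv2.resize(img[a:b,x:y],None,fx=5,fy=5,interpolation=cv2.INTER_CUBIC)
z=np.nan_to_num(P[a:b,x:y,2]); hz=cv2.applyColorMap((np.clip(z,0,.13)/.13*255).astype(np.uint8),cv2.COLORMAP_JET)
hz=cv2.resize(hz,None,fx=5,fy=5,interpolation=cv2.INTER_NEAREST)
o=np.hstack([crop,hz]);o=cv2.resize(o,(800,int(o.shape[0]*800/o.shape[1])),interpolation=cv2.INTER_AREA);cv2.imwrite("pics/crop0.png",crop[:600,:]);cv2.imwrite("pics/hz0.png",o)
d=np.load("scene0.npz");im=d["img"];cv2.imwrite("pics/scrop0.png",cv2.resize(im[190:340,230:390],None,fx=4.9,fy=4,interpolation=cv2.INTER_CUBIC))
E
```

```text
(no output)
```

View pics/crop0.png

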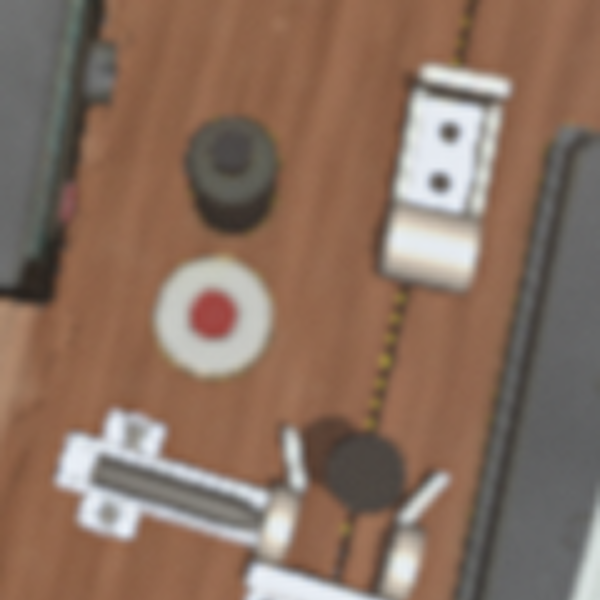

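View pics/scrop0.png

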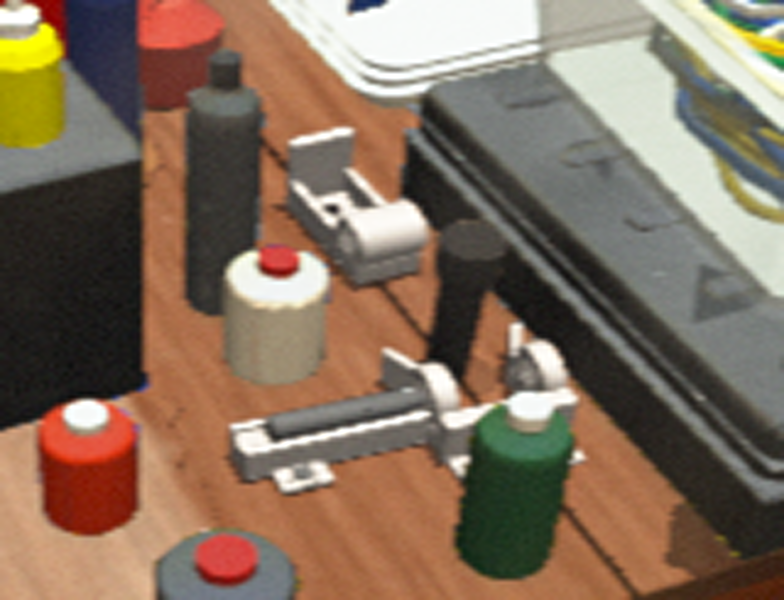

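The crops are clear. The top crop (5x, offset 230,190) shows these positions:

| Part | Crop pixel |
|---|---|
| Torch head | (365,470) |
| Knuckles | (280,525) and (405,560) |
| Stop bar | (300,580) |
| Pin, tail to nose | (97,468) to (262,515) |
| Strap plate | (465,82) |
| Strap knuckle | (432,248) |

Next I'll measure them.

```bash
cat > meas.py <<'E'
from h import *
def rect(xy):
    (c,s,a)=cv2.minAreaRect((xy*1000).astype(np.float32)); return np.round(c,1),np.round(s,1),round(a,1)
def clouds(tag=None):
    o={}
    for n in("top","scene"):
        if tag: d=np.load(f"{n}{tag}.npz"); P,im=d["P"],d["img"]
        else: c=cap(n);P,im=cloud(c),c["image"]
        o[n]=(P,cv2.cvtColor(im,cv2.COLOR_BGR2HSV))
    return o
E
python3 - <<'E'
from meas import *
d=np.load("top0.npz");c=dict(R=d["R"],p=d["p"],K=d["K"])
px=lambda x,y:(230+x/5,190+y/5)
for nm,q,h in[("torch",(365,470),.119),("knu+",(280,525),.048),("knu-",(405,560),.048),("pintail",(97,468),.037),("pinnose",(262,515),.029),("plate",(465,82),.06),("knuS",(432,248),.048),("grey",(232,152),.2)]:
    print(nm,np.round(ray(c,*px(*q),h)*1000,1))
o=clouds("0")
for n,(P,H) in o.items():
    x,y,z=np.moveaxis(P,-1,0)
    def rep(nm,m):
        q=P[m]; 
        if len(q)>8: print(n,nm,len(q),"z %s"%np.round(np.nanpercentile(q[:,2],[5,50,95])*1000,1),"mean",np.round(q.mean(0)*1000,1),*rect(q[:,:2]))
    t=ray(c,*px(365,470),.119); s=ray(c,*px(465,82),.06);k=ray(c,*px(432,248),.048)
    r=lambda p,d:np.hypot(x-p[0],y-p[1])<d
    rep("table",r(s,.2)&(np.abs(z)<.006))
    rep("torchtop",r(t,.03)&(z>.112))
    rep("torch",r(t,.03)&(z>.06))
    rep("plate",r(s,.04)&(z>.05)&(z<.07))
    rep("strap",r((s+k)/2,.07)&(z>.02)&(z<.07))
    rep("sknuck",r(k,.035)&(z>.038)&(z<.055))
    w=(H[...,1]<60)&(H[...,2]>100)
    for nm,q in(("knu+",(280,525)),("knu-",(405,560))):
        rep(nm,r(ray(c,*px(*q),.048),.025)&(z>.037)&(z<.055)&w)
    m=ray(c,*px(180,490),.037); 
    rep("pin",r(m,.06)&(z>.029)&(z<.045)&(H[...,2]<130))
    rep("chan",r(m,.065)&(z>.018)&(z<.045))
E
```

```text
torch [418.8  24.3 119. ]
knu+ [394.6  59.5  48. ]
knu- [378.    4.6  48. ]
pintail [421.5 140.7  37. ]
pinnose [398.6  67.2  29. ]
plate [588.9 -28.1  60. ]
knuS [515.8 -11.8  48. ]
grey [545.   76.5 200. ]
top table 11246 z [-4.5 -0.6  3.7] mean [ 5.998e+02  1.040e+01 -5.000e-01] [610.2  -2.8] [333.6 395.4] 46.9
top torchtop 208 z [114.4 117.8 121.5] mean [418.6  23.6 117.9] [418.8  23.3] [31.5 33.2] 88.5
top torch 211 z [114.1 117.7 121.5] mean [418.8  23.7 117.7] [418.8  23.3] [31.5 33.2] 88.5
top plate 68 z [53.3 59.7 63.7] mean [590.9 -27.9  59.4] [591.4 -28.3] [37.   8.4] 77.9
top strap 565 z [23.1 44.7 61.7] mean [541.  -23.1  42.8] [544.1 -31.4] [66.3 99.9] 77.1
top sknuck 250 z [39.4 46.  50.5] mean [519.  -12.   45.5] [519.  -12.2] [39.6 33.6] 77.4
top knu+ 93 z [37.7 44.6 50.1] mean [394.9  62.8  43.8] [392.3  67.3] [29.  39.8] 88.5
top knu- 78 z [40.3 45.6 50.9] mean [376.5   5.8  45.4] [374.    6.3] [12.2 37.8] 71.4
top pin 171 z [32.1 36.  40.1] mean [410.8 106.4  35.9] [409.1  96.5] [92.6 20.9] 81.5
top chan 577 z [20.4 32.7 40.7] mean [409.   99.3  31.1] [425.9  91.2
[... 238 characters left out ...]
0.5 119.2] mean [412.6  32.5 102.1] [415.1  27.5] [31.3 34.1] 12.3
scene plate 58 z [50.7 57.  60.9] mean [587.8 -22.4  56.7] [589.1 -23.4] [37.9 10.7] 72.1
scene strap 657 z [22.2 42.5 61.7] mean [540.  -27.3  41.5] [543.1 -29.4] [ 73.1 100.1] 76.6
scene sknuck 130 z [38.7 45.1 48.8] mean [512.8  -5.9  44.7] [516.6  -7.5] [40.2 32.8] 79.1
scene knu+ 58 z [38.7 44.9 48.5] mean [388.8  66.5  44.1] [390.7  66.8] [25.5 21.8] 25.6
scene knu- 55 z [38.8 44.7 49.2] mean [371.4  11.3  44.5] [374.7   9.4] [12.9 34. ] 68.2
scene pin 125 z [29.6 33.7 38.9] mean [401.6 105.   33.8] [393.9 108.3] [84.8 47.2] 80.0
scene chan 672 z [19.3 29.2 41.2] mean [411.8 103.   29.6] [424.5  94. ] [119.9  89.3] 61.5
```

```bash
python3 - <<'E'
from meas import *
d=np.load("top0.npz");P=d["P"];c=dict(R=d["R"],p=d["p"],K=d["K"])
for nm,u,v,r in[("white",272,252,8),("green",271,337,8),("red",208,272,8),("dark",202,328,11),("grey",276,222,6),("blue",289,148,8),("oiler",325,135,12),("glue",214,218,7),("charger",213,200,10),("caseL",335,260,6),("box",360,330,5)]:
    q=P[v-r:v+r,u-r:u+r].reshape(-1,3); z=np.nanpercentile(q[:,2],[10,50,97]); print(nm,np.round(z*1000),np.round(ray(c,u,v,z[2])*1000))
x,y,z=np.moveaxis(P,-1,0)
m=(z>.18)&(z<.22)&(x>.4)&(x<.72)&(y>.1)&(y<.36);print("charger rect",rect(P[m][:,:2]))
for lo,hi in((.09,.12),(.12,.4)):
  for x0 in(.35,.4,.45,.5,.55,.6,.65,.7):
    m=(z>lo)&(z<hi)&(abs(x-x0)<.012)&(y<-.03)&(y>-.3);print(lo,x0,"right obstacle ymax",np.round(np.sort(y[m])[-3:]*1000))
# free table at left
m=(abs(z)<.01)&(y>.22)&(y<.45)&(x<.5); g=np.zeros((40,40),int)
np.add.at(g,(((x[m]-.28)//.01).astype(int).clip(0,39),((y[m]-.2)//.01).astype(int).clip(0,39)),1)
for i in range(21,-1,-1): print("%.2f"%(.28+.01*i),''.join('#' if k else '.' for k in g[i,:24][::-1]),"y .44->.20")
E
```

```text
white [73. 77. 90.] [488.  88.  90.]
green [101. 106. 123.] [312.  94. 123.]
red [66. 70. 82.] [449. 227.  82.]
dark [76. 81. 96.] [331. 239.  96.]
grey [170. 176. 203.] [542.  77. 203.]
blue [160. 167. 194.] [691.  48. 194.]
oiler [61. 70. 85.] [745. -36.  85.]
glue [265. 277. 303.] [541. 187. 303.]
charger [199. 202. 258.] [580. 194. 258.]
caseL [  0.  84. 106.] [468. -46. 106.]
box [110. 137. 185.] [328. -81. 185.]
charger rect (array([608.2, 204.7]), array([223. , 144.5]), 0.4)
0.09 0.35 right obstacle ymax [-31. -31. -30.]
0.09 0.4 right obstacle ymax [-31. -31. -31.]
0.09 0.45 right obstacle ymax [-42. -41. -41.]
0.09 0.5 right obstacle ymax [-55. -54. -54.]
0.09 0.55 right obstacle ymax [-67. -66. -65.]
0.09 0.6 right obstacle ymax []
0.09 0.65 right obstacle ymax []
0.09 0.7 right obstacle ymax []
0.12 0.35 right obstacle ymax [-34. -34. -34.]
0.12 0.4 right obstacle ymax [-50. -50. -50.]
0.12 0.45 right obstacle ymax [-67. -66. -64.]
0.12 0.5 right obstacle ymax [-83. -82. -82.]
0.12 0.55 right obstacle ymax [-98. -98. -97.]
0.12 0.6 right obstacle ymax []
0.12 0.65 right ob
[... 248 characters left out ...]
.20
0.44 .....#############...... y .44->.20
0.43 .....##############..... y .44->.20
0.42 ....##################.. y .44->.20
0.41 ....##################.. y .44->.20
0.40 ....##################.. y .44->.20
0.39 ....##################.. y .44->.20
0.38 ...###################.. y .44->.20
0.37 ...###################.. y .44->.20
0.36 ...###################.. y .44->.20
0.35 ..####################.. y .44->.20
0.34 ..###############....#.. y .44->.20
0.33 ...#############........ y .44->.20
0.32 .......#########........ y .44->.20
0.31 ...........#####........ y .44->.20
0.30 ...............#.....#.. y .44->.20
0.29 ....................##.. y .44->.20
0.28 ........................ y .44->.20
```

```bash
cat >> h.py <<'E'
def rot(a): return (R.from_euler('z',a,degrees=True)*R.from_euler('x',180,degrees=True)).as_rotvec()
YB=-17.3
E
python3 - <<'E'
from h import *
s=manip.state(); p=s["tool_pos"]
manip.move_linear([p[0],p[1],.42],rate=.3)
q=inverse_kinematics([.418,.025,.40],rot(90+YB));print(q)
manip.move_pose([.418,.025,.40],rot(90+YB))
manip.set_gripper(.07)
manip.move_linear([.418,.025,.16],rate=.25)
manip.move_linear([.418,.025,.066],rate=.1)
print(st())
manip.set_gripper(.02,20);print(st())
manip.move_linear([.418,.025,.206],rate=.12);print(st())
c=cap("scene");cv2.imwrite("pics/lift.png",c["image"])
E
```

```text
[ 2.39232741e-04 -2.93642135e-01  1.86481002e+00 -4.44089210e-16
  1.57042477e+00  3.02181193e-01]
{'clock': 6.033, 'tool_pos': [0.419, 0.025, 0.067], 'tcp_rot': [2.53, 1.862, 0.002], 'contact_force': [0.881, 0.944, -0.355], 'gripper_width': 0.07, 'grasp_force': 0.0}
{'clock': 6.625, 'tool_pos': [0.418, 0.025, 0.066], 'tcp_rot': [2.53, 1.862, 0.0], 'contact_force': [-0.587, 0.67, 2.302], 'gripper_width': 0.037, 'grasp_force': 17.281}
{'clock': 7.942, 'tool_pos': [0.417, 0.025, 0.205], 'tcp_rot': [-2.529, -1.861, 0.002], 'contact_force': [0.287, 0.349, -1.216], 'gripper_width': 0.037, 'grasp_force': 17.335}
```

View pics/lift.png

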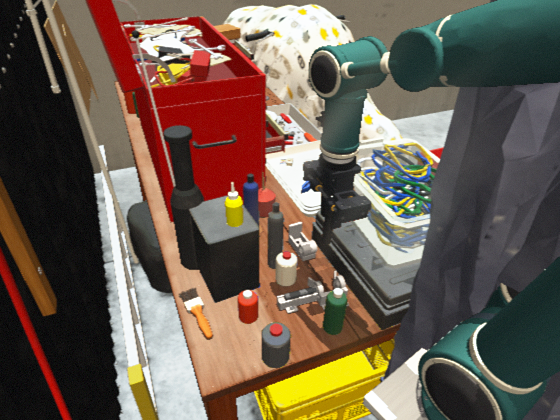

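The gripper is at about (338,205) with something dark hanging below it at about (320,230). I'll check with depth before carrying it.

```bash
python3 - <<'E'
from meas import *
def low(x0,y0,lo=.02,hi=.19):
    for n,(P,H) in clouds().items():
        m=(np.hypot(P[...,0]-x0,P[...,1]-y0)<.03)&(P[...,2]>lo)&(P[...,2]<hi);q=P[m]
        if len(q)>3: print(n,len(q),"zmin/max",np.round(np.percentile(q[:,2],[3,97])*1000),"c",np.round(q.mean(0)*1000))
low(.418,.025,.06)
X,Y=.40,.325
manip.move_linear([X,Y,.206],rate=.15)
manip.move_linear([X,Y,.10],rate=.15)
manip.move_linear([X,Y,.0675],rate=.04);manip.dwell(.2);print(st())
low(X,Y,.01,.13)
E
```

```text
scene 160 zmin/max [141. 189.] c [415.  34. 166.]
{'clock': 12.258, 'tool_pos': [0.4, 0.325, 0.068], 'tcp_rot': [2.53, 1.862, 0.001], 'contact_force': [-0.985, -0.512, -2.807], 'gripper_width': 0.037, 'grasp_force': 17.335}
top 24 zmin/max [12. 70.] c [405. 313.  33.]
scene 13 zmin/max [11. 18.] c [395. 332.  14.]
```

```bash
python3 - <<'E'
from meas import *
manip.move_linear([.40,.325,.0665],rate=.04)
manip.set_gripper(.07);manip.dwell(.2)
manip.move_linear([.40,.325,.25],rate=.25)
print(st())
for n in("scene","top"):
    c=cap(n); cv2.imwrite(f"pics/{n}1.png",c["image"]);np.savez(f"{n}1.npz",P=cloud(c),img=c["image"],R=c["R"],p=c["p"],K=c["K"])
o=clouds("1");d=np.load("top1.npz");c=dict(R=d["R"],p=d["p"],K=d["K"])
for n,(P,H) in o.items():
    x,y,z=np.moveaxis(P,-1,0)
    m=(np.hypot(x-.4,y-.325)<.035)&(z>.01)&(z<.13);q=P[m];print(n,"torch",len(q),np.round(np.percentile(q[:,2],[3,97])*1000) if len(q) else "")
    for nm,lo,hi,x0,x1,y0,y1 in(("top bracket>37",.037,.055,.33,.44,-.02,.09),("plate",.05,.066,.56,.62,-.06,.0),("sknuck",.036,.055,.49,.545,-.05,.03)):
        m=(z>lo)&(z<hi)&(x>x0)&(x<x1)&(y>y0)&(y<y1);q=P[m]
        if len(q)>5:print(n,nm,len(q),np.round(q.mean(0)*1000,1),*rect(q[:,:2]))
im=d["img"];cv2.imwrite("pics/crop1.png",cv2.resize(im[250:325,235:330],None,fx=8,fy=8,interpolation=cv2.INTER_CUBIC))
E
```

```text
{'clock': 14.333, 'tool_pos': [0.399, 0.324, 0.248], 'tcp_rot': [-2.53, -1.862, 0.004], 'contact_force': [-0.147, -0.221, -0.275], 'gripper_width': 0.07, 'grasp_force': 0.0}
top torch 293 [ 23. 122.]
top top bracket>37 197 [386.4  38.8  44.1] [371.3  42.5] [81.5 91. ] 0.5
top plate 69 [590.8 -28.5  59.2] [591.4 -28.2] [36.9  8.4] 77.1
top sknuck 263 [518.7 -11.9  45.1] [519.2 -12.3] [40. 34.] 77.0
scene torch 535 [ 15. 120.]
scene top bracket>37 191 [371.4  22.2  44.3] [379.5  32. ] [119.4  45.9] 60.6
scene plate 56 [587.9 -22.2  57. ] [588.7 -23.6] [40.7  9.7] 76.2
scene sknuck 154 [511.2  -7.   44.1] [512.7 -19.2] [67.2 32. ] 77.6
```

View pics/crop1.png

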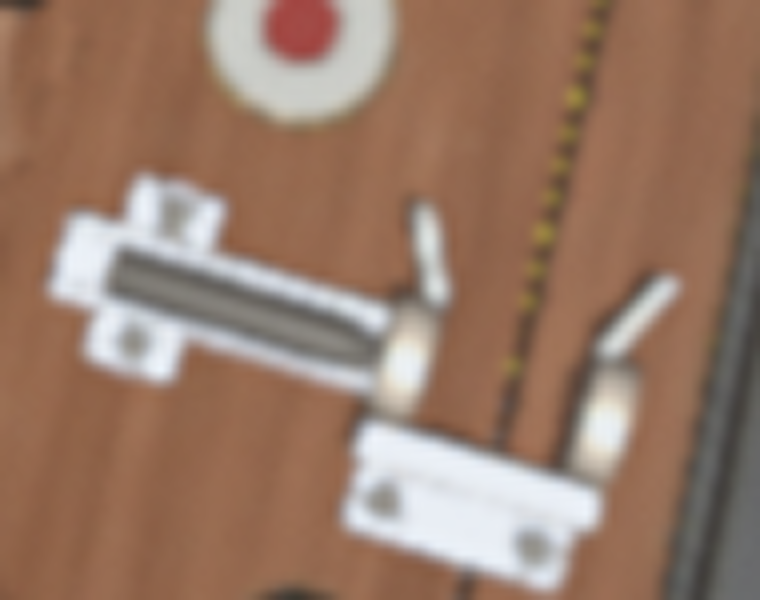

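View pics/scene1.png

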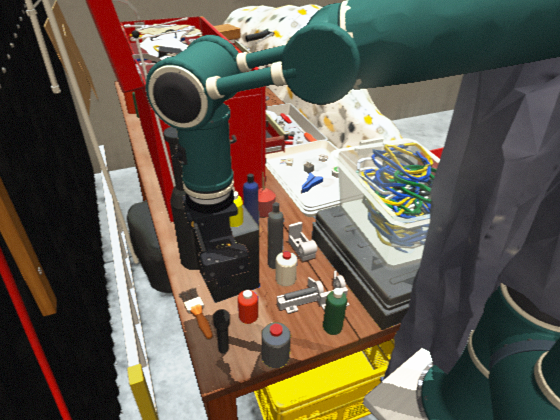

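The torch stands at the spare spot, at about (222,330) in the scene view. The gap is clear, with the knuckles at crop (405,360) and (605,425), the stop bar's front edge at (372,420) to (604,490), and the cheek tips at (425,203) and (675,280). Now I'll compute the bracket frame from these points.

```bash
python3 - <<'E'
from h import *
d=np.load("top1.npz");c=dict(R=d["R"],p=d["p"],K=d["K"])
f=lambda x,y,h:ray(c,235+x/8-.5+.5/8,250+y/8-.5+.5/8,h)[:2]*1000
S=lambda x,y,h:ray(c,230+x/5-.4,190+y/5-.4,h)[:2]*1000
pts=[(405,358,.048,(0,29)),(605,425,.048,(0,-29)),(112,272,.037,None),(375,350,.029,None),(425,203,.028,(43,37)),(677,280,.028,(43,-37)),(372,420,.034,(-18.5,None)),(604,490,.034,(-18.5,None))]
W=[f(*p[:3]) for p in pts]
for p,w in zip(pts,W): print(p,np.round(w,1))
a=lambda v:np.degrees(np.arctan2(-v[0],v[1]))
print("yaw knuckles",a(W[0]-W[1]),"pin",a(W[2]-W[3]),"cheeks",a(W[4]-W[5]),"bar",a(W[6]-W[7]))
# similarity-free rigid fit on knuckles + cheeks
B=np.array([p[3] for p in pts if p[3] and p[3][1]is not None]);Q=np.array([W[i] for i in(0,1,4,5)])
b,q=B-B.mean(0),Q-Q.mean(0);th=np.arctan2((b[:,0]*q[:,1]-b[:,1]*q[:,0]).sum(),(b*q).sum())
Rt=np.array([[np.cos(th),-np.sin(th)],[np.sin(th),np.cos(th)]]);o=Q.mean(0)-Rt@B.mean(0)
print("fit yaw",np.degrees(th),"o",o,"res",np.round(Q-(B@Rt.T+o),1).tolist())
for i in(2,3,6,7):print(np.round(Rt.T@(W[i]-o),1))
# strap corners
pl=[S(425,68,.06),S(510,84,.06),S(505,98,.06),S(420,82,.06)];kn=S(433,245,.048)
print("plate",np.round(np.mean(pl,0),1),"knu",kn, "strap yaw",np.degrees(np.arctan2(*(np.mean(pl,0)-kn)[::-1])),a(pl[0]-pl[1]))
print("in bracket", np.round(Rt.T@(kn-o),1),np.round(Rt.T@(np.mean(pl,0)-o),1))
E
```

```text
(405, 358, 0.048, (0, 29)) [396.1  61.3]
(605, 425, 0.048, (0, -29)) [376.5   6.5]
(112, 272, 0.037, None) [421.6 142.6]
(375, 350, 0.029, None) [398.   69.4]
(425, 203, 0.028, (43, 37)) [438.8  54.2]
(677, 280, 0.028, (43, -37)) [415.5 -16.2]
(372, 420, 0.034, (-18.5, None)) [378.8  70.8]
(604, 490, 0.034, (-18.5, None)) [357.9   6.5]
yaw knuckles -19.72332206088562 pin -17.893578294567465 cheeks -18.285011383470145 bar -17.968497526228585
fit yaw -19.188636085837473 o [386.41399563  33.4986089 ] res [[0.2, 0.4], [-0.4, 0.4], [-0.4, -0.1], [0.6, -0.7]]
[ -2.6 114.6]
[-0.9 37.7]
[-19.5  32.7]
[-18.  -34.8]
plate [589.4 -27.3] knu [518.06228077 -11.46945075] strap yaw -12.492142648647338 -12.20529791790902
in bracket [139.1   0.8] [211.6   9.3]
```

```bash
python3 - <<'E'
from h import *
ys=-12.5
manip.move_linear([.40,.03,.25],rate=.25)
manip.set_gripper(.05)
manip.move_linear([.589,-.028,.25],rate=.25,rot=rot(90+ys))
manip.move_linear([.589,-.028,.10],rate=.2)
manip.move_linear([.589,-.028,.035],rate=.08);print(st())
manip.set_gripper(.0,30);print(st())
E
```

```text
{'clock': 19.05, 'tool_pos': [0.589, -0.028, 0.035], 'tcp_rot': [2.45, 1.966, 0.001], 'contact_force': [-0.499, 0.14, -0.042], 'gripper_width': 0.05, 'grasp_force': 0.0}
{'clock': 19.758, 'tool_pos': [0.589, -0.028, 0.035], 'tcp_rot': [2.45, 1.966, 0.001], 'contact_force': [1.429, -1.241, -0.932], 'gripper_width': 0.008, 'grasp_force': 29.999}
```

```bash
cat >> h.py <<'E'
YB=-18.0; OB=np.array([.3864,.033]); cb,sb=np.cos(np.radians(YB)),np.sin(np.radians(YB))
def W(x,y,z): 
    p=OB+np.array([cb*x-sb*y,sb*x+cb*y])/1000; return [p[0],p[1],z/1000]
def fb():
    s=manip.state();f=s["contact_force"];d=(np.array(s["tool_pos"][:2])-OB)*1000
    return np.round([s["clock"],cb*d[0]+sb*d[1],-sb*d[0]+cb*d[1],s["tool_pos"][2]*1000,cb*f[0]+sb*f[1],-sb*f[0]+cb*f[1],f[2],s["moment"][2]],2)
E
python3 - <<'E'
from h import *
manip.move_linear(W(144,0,35),rate=.08,rot=rot(90+YB));print(fb())
for x in(130,115,105,97,92,88,85,82,80):
    manip.move_linear(W(x,0,35),rate=.06);f=fb();print(f)
    if abs(f[4])>15 or abs(f[5])>15: break
E
```

```text
[ 2.0760e+01  1.4284e+02 -7.0000e-02  3.5080e+01 -3.4700e+00 -5.0000e-01
  6.3600e+00  2.0000e-02]
[ 2.1140e+01  1.2947e+02  1.0000e-01  3.5080e+01 -7.1000e-01  7.1000e-01
  3.4900e+00 -6.0000e-02]
[ 2.1540e+01  1.1405e+02  1.0000e-02  3.5080e+01 -9.6000e-01  6.1000e-01
  4.2600e+00 -2.0000e-02]
[ 2.1860e+01  1.0431e+02 -0.0000e+00  3.5060e+01  1.1000e-01 -1.2000e-01
  4.0600e+00 -4.0000e-02]
[ 2.214e+01  9.645e+01  1.000e-02  3.507e+01  3.500e-01 -2.300e-01
  4.870e+00 -6.000e-02]
[2.239e+01 9.172e+01 3.000e-02 3.507e+01 1.240e+00 9.000e-02 4.740e+00
 2.000e-02]
[ 2.264e+01  8.785e+01  1.000e-02  3.507e+01  3.240e+00 -1.600e-01
  3.920e+00 -3.000e-02]
[ 2.289e+01  8.491e+01 -1.000e-02  3.505e+01  2.420e+00 -1.500e-01
  3.650e+00  1.000e-02]
[ 2.314e+01  8.191e+01  1.000e-02  3.509e+01  3.230e+00 -4.000e-01
  3.550e+00 -1.000e-02]
[ 2.339e+01  7.997e+01  3.000e-02  3.507e+01  3.240e+00  9.600e-01
  3.790e+00 -2.000e-02]
```

Sliding in freely. I'll go on until it meets the stop.

```bash
python3 - <<'E'
from h import *
for x in(78,76.5,75,74,73,72,71,70,69):
    manip.move_linear(W(x,0,35),rate=.04);f=fb();print(f)
    if abs(f[4])>12 or abs(f[5])>15: break
E
```

```text
[ 2.364e+01  7.799e+01  1.000e-02  3.509e+01  3.830e+00 -8.800e-01
  4.640e+00 -2.000e-02]
[ 2.389e+01  7.650e+01  2.000e-02  3.507e+01  4.060e+00  6.700e-01
  3.400e+00 -7.000e-02]
[ 2.414e+01  7.499e+01  2.000e-02  3.506e+01  3.840e+00 -2.200e-01
  3.440e+00 -2.000e-02]
[ 2.439e+01  7.406e+01  2.000e-02  3.508e+01  3.900e+00 -8.100e-01
  4.300e+00  0.000e+00]
[ 2.464e+01  7.304e+01  2.000e-02  3.507e+01  4.900e+00  2.000e-02
  4.000e+00 -5.000e-02]
[ 2.489e+01  7.204e+01  3.000e-02  3.506e+01  4.950e+00  1.040e+00
  3.900e+00 -3.000e-02]
[ 2.514e+01  7.109e+01  2.000e-02  3.507e+01  4.660e+00 -4.100e-01
  3.870e+00 -3.000e-02]
[ 2.539e+01  7.083e+01 -1.000e-02  3.507e+01  6.430e+00  4.100e-01
  1.450e+00 -7.000e-02]
[ 2.564e+01  7.077e+01 -4.000e-02  3.528e+01  8.980e+00 -1.650e+00
  2.400e-01 -5.000e-02]
```

```bash
sed -i 's/^YB=-18.0; OB=.*033\]);/YB=-18.0; OB=np.array([.3864-.0026,.033+.0008]);/' h.py; python3 - <<'E'
from h import *
print(fb()); manip.set_gripper(.035); s=manip.state()["tool_pos"]
manip.move_linear([s[0],s[1],.24],rate=.25)
manip.move_linear(W(0,165,240),rate=.3,rot=rot(YB+180))
print(np.round(manip.state()["joint_pos"],2))
manip.set_gripper(0,20)
for n in("scene","top"):
    c=cap(n); np.savez(f"{n}2.npz",P=cloud(c),img=c["image"],R=c["R"],p=c["p"],K=c["K"]);im=c["image"]
    q=(im[200:325,235:345] if n=="top" else im[220:320,260:370]);print(q.shape)
    cv2.imwrite(f"pics/{n}2.png",cv2.resize(q,None,fx=4.8,fy=4.8,interpolation=cv2.INTER_CUBIC))
print(fb())
E
```

```text
[ 2.564e+01  7.349e+01 -0.000e+00  3.528e+01  8.980e+00 -1.650e+00
  2.400e-01 -5.000e-02]
[ 0.36 -0.12  2.01 -0.    1.25 -0.9 ]
(100, 110, 3)
(125, 110, 3)
[2.9630e+01 0.0000e+00 1.6503e+02 2.4002e+02 2.7000e-01 4.4000e-01
 6.9000e-01 2.0000e-02]
```

View pics/top2.png

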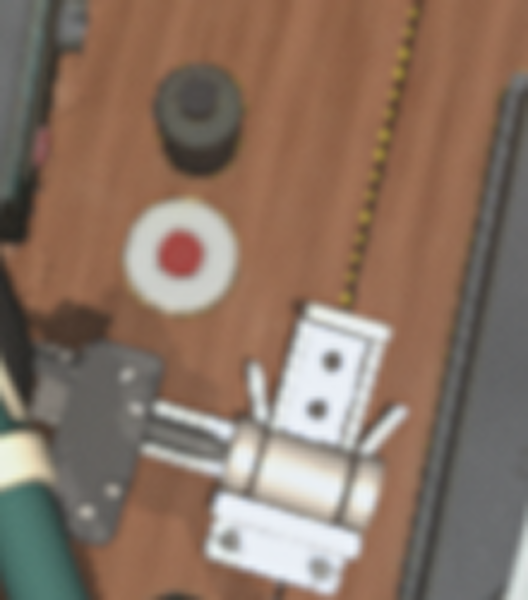

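The top crop shows the strap knuckle (310,470) seated in line between the two fixed knuckles. The pin is still in the channel, to the left. Next I'll push the pin.

```bash
python3 - <<'E'
from h import *
manip.move_linear(W(0,150,110),rate=.25)
for z in(60,40,30): manip.move_linear(W(0,150,z),rate=.08);print(fb())
y=150
while y>100:
    y-=5; manip.move_linear(W(0,y,30),rate=.05);f=fb();print(f)
    if np.hypot(f[4],f[5])>15: break
E
```

```text
[3.1080e+01 2.6000e-01 1.5022e+02 6.0240e+01 1.9000e-01 7.0000e-02
 4.2000e-01 4.0000e-02]
[ 3.1480e+01 -3.7000e-01  1.4971e+02  3.9620e+01 -3.7000e-01  1.2000e-01
  9.3000e-01 -1.0000e-02]
[ 3.1760e+01 -3.8000e-01  1.4972e+02  2.9650e+01  5.8000e-01  6.0000e-02
 -1.2000e-01  2.0000e-02]
[3.2010e+01 8.0000e-02 1.4478e+02 3.0230e+01 1.7000e-01 2.5000e-01
 3.2000e-01 1.0000e-02]
[ 3.2260e+01 -3.0000e-02  1.3968e+02  3.0060e+01 -6.2000e-01 -1.6000e-01
  2.8000e-01  3.0000e-02]
[ 3.2510e+01 -9.0000e-02  1.3468e+02  2.9960e+01  4.0000e-02  7.4000e-01
 -1.0000e-02  4.0000e-02]
[ 3.2760e+01  3.0000e-02  1.2978e+02  3.0020e+01 -1.0000e-02 -4.5000e-01
  6.2000e-01  1.0000e-02]
[ 3.3010e+01 -1.3000e-01  1.2467e+02  2.9940e+01  1.8000e-01  3.4000e-01
  5.7000e-01  4.0000e-02]
[ 3.3260e+01 -1.1000e-01  1.1965e+02  2.9950e+01 -8.2000e-01  2.1000e-01
  3.0000e-01  2.0000e-02]
[ 3.3510e+01 -1.1000e-01  1.1463e+02  2.9950e+01  2.8000e-01 -3.5000e-01
 -1.2000e-01 -3.0000e-02]
[ 3.3760e+01 -1.2000e-01  1.0961e+02  2.9930e+01 -7.9000e-01 -5.5000e-01
 -1.2100e+00  3.0000e-02]
[ 3.4010e+01 -1.5000e-01  1.0462e+02  2.9930e+01 -1.1700e+00 -2.5000e-01
 -6.2000e-01 -3.0000e-02]
[ 3.426e+01 -1.200e-01  9.964e+01  2.994e+01 -5.300e-01  1.200e-01
 -4.200e-01 -5.000e-02]
```

```bash
python3 - <<'E'
from h import *
y=100
while y>61:
    y-=4; manip.move_linear(W(0,y,30),rate=.05);f=fb()
    if y%12==0 or np.hypot(f[4],f[5])>6: print(f)
    if np.hypot(f[4],f[5])>20: break
c=cap("scene");im=c["image"];cv2.imwrite("pics/push.png",cv2.resize(im[220:320,250:370],None,fx=6,fy=6,interpolation=cv2.INTER_CUBIC))
E
```

```text
[ 3.451e+01 -6.000e-02  9.573e+01  2.996e+01 -6.000e-01 -7.800e-01
  8.000e-02  4.000e-02]
[ 3.526e+01 -1.900e-01  8.364e+01  2.987e+01  1.200e-01 -5.000e-01
 -2.300e-01  2.000e-02]
[ 3.601e+01 -8.000e-02  7.174e+01  2.996e+01 -1.500e-01  2.800e-01
 -1.200e-01  3.000e-02]
[36.76 -0.09 59.73 29.96 -0.5  -0.59 -0.68  0.  ]
```

View pics/push.png

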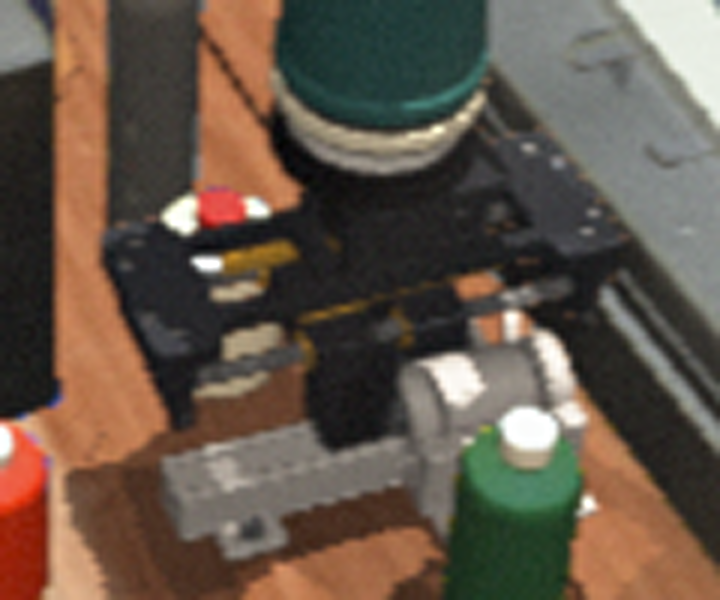

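The pin has gone in: the channel behind the fingers is empty, and the fingers (around 360,390) are nearly at the first knuckle. I'll push slowly until they touch the knuckle face.

```bash
python3 - <<'E'
from h import *
y=60
while y>44:
    y-=1; manip.move_linear(W(0,y,30),rate=.04);f=fb();print(f)
    if np.hypot(f[4],f[5])>6: break
E
```

```text
[ 3.706e+01  2.000e-02  5.900e+01  3.000e+01  6.300e-01  2.100e-01
 -9.000e-01  2.000e-02]
[ 3.731e+01  4.000e-02  5.802e+01  3.003e+01  1.900e-01  8.900e-01
 -3.000e-02 -2.000e-02]
[ 3.756e+01 -1.000e-02  5.696e+01  3.000e+01 -1.900e-01  8.500e-01
  4.100e-01 -0.000e+00]
[ 3.781e+01 -4.000e-02  5.591e+01  2.997e+01 -2.100e-01 -6.000e-02
 -4.600e-01  2.000e-02]
[ 3.806e+01 -2.000e-02  5.492e+01  2.999e+01 -4.000e-02  1.130e+00
 -1.330e+00 -1.000e-02]
[ 3.831e+01 -2.000e-02  5.392e+01  3.000e+01 -1.000e-02  6.800e-01
 -6.300e-01 -2.000e-02]
[ 3.856e+01 -3.000e-02  5.292e+01  2.999e+01  4.500e-01  1.530e+00
 -1.300e+00 -4.000e-02]
[ 3.881e+01 -2.000e-02  5.192e+01  2.997e+01  3.500e-01  6.100e-01
 -7.100e-01  1.000e-02]
[ 3.906e+01  6.000e-02  5.138e+01  3.005e+01  1.300e-01  3.180e+00
 -7.600e-01 -3.000e-02]
[ 3.931e+01  1.000e-01  5.127e+01  3.009e+01 -1.110e+00  8.970e+00
 -3.520e+00  5.000e-02]
```

The fingers touched the knuckle face as expected, at y = 51 mm minus the finger half-thickness of about 17 mm. I'll back off and check.

```bash
python3 - <<'E'
from h import *
manip.move_linear(W(0,62,30),rate=.08)
manip.move_linear(W(0,75,240),rate=.25)
manip.move_linear([.36,.30,.30],rate=.3);print(st())
ims=[]
for n,sl in(("top",np.s_[250:325,235:335]),("scene",np.s_[235:310,260:360])):
    c=cap(n);ims.append(cv2.resize(c["image"][sl],None,fx=4,fy=4,interpolation=cv2.INTER_CUBIC))
    P=cloud(c)
    for tx,ty in((.40,.325),):
        m=(np.hypot(P[...,0]-tx,P[...,1]-ty)<.03)&(P[...,2]>.01)&(P[...,2]<.13);q=P[m]
        if len(q): print(n,len(q),"torch z",np.round(np.percentile(q[:,2],[3,97])*1000))
cv2.imwrite("pics/fin.png",np.hstack(ims))
E
```

```text
{'clock': 41.45, 'tool_pos': [0.36, 0.299, 0.298], 'tcp_rot': [-0.491, -3.101, 0.004], 'contact_force': [0.764, -0.543, -0.919], 'gripper_width': 0.0, 'grasp_force': 0.0}
top 290 torch z [ 21. 122.]
scene 541 torch z [ 15. 119.]
```

View pics/fin.png

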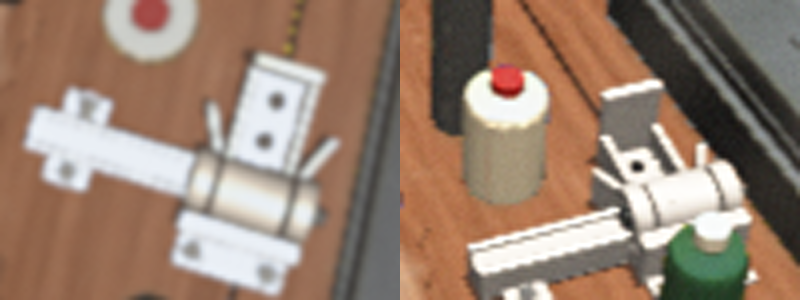

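The channel is empty and the pin's dark nose stands out of the last knuckle at about (322,213). The tail is flush at the first knuckle, and the torch is still upright.

```bash
python3 - <<'E'
from h import *
manip.dwell(.5); print(order.close_job())
E
```

```text
the job is handed in; nothing more can be done
None
```

I handed the job in at about 42 s with the strap home, the pin through all three knuckles with its tail flush, and the torch upright at the left of the table; I kept the arm clear of the tape, oil can, brush and pliers, but the hand-in returned no verdict.

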